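# Make up the tea kit and the baking kit on the pantry shelf

## Robot

A 6-joint arm with a two-finger parallel gripper is mounted at the origin on the work surface. World frame = base frame: x ahead of the robot, y to its left, z up, the work surface at z = 0. Lengths are in m, angles in degrees, forces in N, time in s.
With the tool pointing down it reaches from about 0.3 to 0.75 m from the base axis. Payload 8.5 kg.
Tool frame: the origin (TCP) lies at the very end of the fingers, on their centre line; the grasp point (between the pads) lies 19 mm behind it; z points along the fingers, y is the line along which they close (so a half turn about z gives the same grasp; the last joint's range is limited). The gripper opens to 85 mm and grips with 20 to 120 N. Pads are 22 mm wide; open, the fingers measure 114 mm over their backs; the gripper's body (76 mm by 85 mm) begins 54 mm behind the grasp point. The pads swing forward as they close: fully open they stand 13 mm farther back than shut.
Start: joints at [53.268, 21.807, 74.336, -0, 83.858, -12.336], TCP at [0.227, 0.501, 0.231] pointing down, gripper open.
Joint ranges: [-178.18, 178.18], [-50.72, 133.34], [12.68, 142.11], [-81.47, 261.47], [9.98, 163.14], [-165.26, 165.26]. Speed limits (degrees/s): [136.94, 136.94, 180, 180, 180, 180].

## Interface

Orientations are given as a 3x3 rotation matrix whose columns are the frame's x, y, z axes.
In Python, from rig import observe, cams, ticket gives the robot as it stands.
- The arm moves only by the tool move_arm, never from a script. Its arguments are lists of equal length, an entry for each row: "jaw": the finger opening in cm, from 0 to 8.54; "dp": the shift along the tool's x, y, z in cm, a list of three; "turn": the turn, a rotation vector about the tool's x, y, z in rad, a list of three. In form: {"jaw": [jaw, ...], "dp": [[tx, ty, tz], ...], "turn": [[wx, wy, wz], ...]}. A call has 1 to 12 rows; each row shifts and turns the commanded pose from where the row before left it, along the tool's axes as they then stand; what a row does not reach is not made up. A row lasts 1/12 s, in which the tool goes at most 41.7 mm and 7.16 degrees, less where a joint would pass 70% of its speed; a pose out of reach is approached as far as the arm can. A call is refused whole if a number of a shift passes 4.17 or a number of a turn 0.125, either way. A call with a gripper value outside its range is refused whole. The fingers move at their own pace and stop on an object; "force" is the grip in N (left out, the last holds). Time passes only in rows, so rows that do not move let the fingers close. It gives the time, the measured TCP pose, the force, the opening and the grip force at its end, in the units of the state.
- observe(): the state, without advancing time (a new reading comes with each control period).
- cams.get_image(name): name is "side" or "top"; returns (picture, depth): 480x640x3 uint8, red, green, blue; 480x640 float32, m along the optical axis (not along the pixel's ray), 0 where there is no reading.
- cams.calibration(name): a dict with "vertical_fov" (degrees; the focal length in pixels is half the picture's height over the tangent of half this angle, whatever the lens; pixels are square), "cx", "cy" (the principal point, pixels), "k1" (the pictures are not rectified: a ray, as slopes to the right and down, at radius r is drawn at 1 + k1 r^2 times it, then the intrinsics apply), "view" (4x4, takes a point from world to camera coordinates). Camera axes: x right, y up, looking along -z (the intrinsics and any distortion apply to the point x, -y, -z); pixel columns grow to the right and rows downward; lengths in m; the calibration is good to about 2 mm. A picture is of the moment at which its call begins. calibration takes no time and is no camera call.
- ticket.close_job(): hands the job in; it is judged then, once.
Trained networks look in the newest picture that a camera, given by its name, has taken for a name from the list of things; names that differ only in an ending like _2 or _b are one class to them, and where a whole thing is asked for, a point or a joint stands for the part that bears it (a point fixed in the world has none). Each returns a list of dicts, best first, with "p" (0 to 1); they miss things now and then, are a little off and sometimes report something else, mostly with a low value. They report only what shows in the picture. A call takes as long as a camera call. They do not tell look-alikes from the thing itself.
- cams.spot_in(camera, query): "box" ([centre column, centre row, width, height] as shares, 0 to 1, of the picture: columns of its width, rows of its height, round what is visible of it).
- cams.outline_of(camera, query): "mask" (480x640 bool, what is visible of it) and "box" ([centre column, centre row, width, height] as shares, 0 to 1, of the picture: columns of its width, rows of its height, round what is visible of it).
- cams.mark_of(camera, query): "location" ([column, row] as shares, 0 to 1, of the picture: columns of its width, rows of its height: a listed point, or the origin of a listed thing).
The state is a dict: "time_s": time; "q": joint angles; "qvel": joint speeds; "joint_efforts": joint torques, N m; "position": TCP position; "tool_rot": TCP orientation; "ft_force": force on the tool from outside, world axes, zero at the start; "wrist_torque": the same for the moment, N m; "grip_width": finger opening in m; "gripper_force": force on a finger pad.
Only numpy, scipy, OpenCV 4.12 (cv2) and the standard library are available. Lean on these libraries where they do the work, as an engineer would, in place of code of your own. Each camera call takes 0.05 s, during which the arm holds its last target. There are 200 camera calls.

## Task

Make up two kits from the things on the pantry shelf. The tea kit goes in the smaller, two-compartment tray: the tea infuser and the squat jar, one standing upright in each compartment; the baking kit goes in the larger tray: the wooden spatula lying flat and straight along the long compartment, and the tall jar and the ring-shaped biscuit cutter standing upright, one in each small compartment (which of the two does not matter). Do not knock or shift the blue bowl, the white cup and the pepper mill: they stay where they are.

Things in the scene. Friction and masses are not known exactly. Their poses are not given: they have to be found in the camera images.
- infuser_mid (a point): Tea infuser: a stainless steel canister standing upright, round, 66 mm high, 42 mm wide in the body (up to 46 mm high) with a 48 mm lid rim and a small knob (14 mm) on top. The point is on its axis, half-way up (33 mm above its foot); z is up.
- squat_jar_mid (a point): Squat jar: the low, wide one of the two empty clear glass jars with cork lids; 60 mm across, 56 mm high with lid, standing; the glass is straight-sided up to 40 mm, then narrows to a 53 mm lid. The point is on its axis, half-way up (28 mm above its foot); z is up.
- tall_jar_mid (a point): Tall jar: the tall, slim one of the two empty clear glass jars with cork lids; 48 mm across, 90 mm high with lid, standing; the glass is straight-sided up to 74 mm, then narrows to a 43 mm lid. The point is on its axis, half-way up (45 mm above its foot); z is up.
- cutter_mid (a point): Biscuit cutter: a plain stainless steel ring open at both ends, 56 mm across outside, wall 2.5 mm, 45 mm high, standing on its edge-circle (axis upright). The point is on its axis, half-way up (22.5 mm above its foot); z is up.
- spatula_mid (a point): Short wooden spatula lying flat, 160 mm long along its x axis. The handle, 16 mm wide and 16 mm high, runs from x = -80 mm to +25 mm; the flat blade, 44 mm wide and 5 mm thick, from +18 mm to +80 mm. The point is half-way along the length and half-way up the handle (8 mm above the surface), close to the centre of mass; z is up.
- tea_tray: Tea tray: the smaller, oblong dark wooden tray with two equal compartments, fixed to the shelf; 86 mm along its x, 188 mm along its y. Origin under its centre, z up. Floor 5 mm thick; all walls rise to 14 mm above the shelf (9 mm above the tray's floor). Compartment centres at x = 0, y = +49 mm and -49 mm, each 76 mm (x) by 80 mm (y) inside.
- baking_tray: Baking tray: the larger, nearly square dark wooden tray with three compartments, fixed to the shelf; 175 mm along its x, 188 mm along its y. Origin under its centre, z up. Floor 5 mm thick; all walls rise to 14 mm above the shelf (9 mm above the tray's floor). Two small compartments, 76 mm (x) by 80 mm (y) inside, centres at x = -44.5 mm, y = +49 mm and -49 mm. One long compartment, 84 mm (x) by 178 mm (y) inside, centre at x = +40.5 mm, y = 0.
- bowl_mid (a point): Blue ceramic bowl, 100 mm across, 48 mm high, to be left alone; loose. Point on its axis, half-way up.
- cup_mid (a point): Small white ceramic cup, 58 mm across and 52 mm high, with a handle that stands out to its +y side (46 mm from the axis at most), to be left alone; loose. Point on its axis, half-way up.
- mill_mid (a point): Dark wooden pepper mill, 52 mm across, 122 mm high, to be left alone; loose. Point on its axis, half-way up.
Not all that is in view belongs to the job. Leave any orange, purple or turquoise look-alike of the part that bears squat_jar_mid alone.

How it is judged (in metres and radians):
At the end, for the whole second after the job is handed in: Each jar, the infuser and the cutter stand upright (0.1 rad) on the floor of their own compartment (9.5 to 17.5 mm, what fits between its walls); the spatula lies flat in the long one, 24 mm across, 12 mm along, straight to 0.2 rad; all released, at rest ((((x of infuser_mid in the frame of tea_tray between -0.0155 and 0.0155 m and y of infuser_mid in the frame of tea_tray between 0.0315 and 0.0665 m and z of infuser_mid in the frame of tea_tray between 0.034 and 0.042 m and angle between infuser_mid's own z axis and vertical below 0.1 rad) and (x of squat_jar_mid in the frame of tea_tray between -0.0095 and 0.0095 m and y of squat_jar_mid in the frame of tea_tray between -0.0605 and -0.0375 m and z of squat_jar_mid in the frame of tea_tray between 0.029 and 0.037 m and angle between squat_jar_mid's own z axis and vertical below 0.1 rad)) or ((x of infuser_mid in the frame of tea_tray between -0.0155 and 0.0155 m and y of infuser_mid in the frame of tea_tray between -0.0665 and -0.0315 m and z of infuser_mid in the frame of tea_tray between 0.034 and 0.042 m and angle between infuser_mid's own z axis and vertical below 0.1 rad) and (x of squat_jar_mid in the frame of tea_tray between -0.0095 and 0.0095 m and y of squat_jar_mid in the frame of tea_tray between 0.0375 and 0.0605 m and z of squat_jar_mid in the frame of tea_tray between 0.029 and 0.037 m and angle between squat_jar_mid's own z axis and vertical below 0.1 rad))) and (((x of tall_jar_mid in the frame of baking_tray between -0.06 and -0.029 m and y of tall_jar_mid in the frame of baking_tray between 0.0315 and 0.0665 m and z of tall_jar_mid in the frame of baking_tray between 0.046 and 0.054 m and angle between tall_jar_mid's own z axis and vertical below 0.1 rad) and (x of cutter_mid in the frame of baking_tray between -0.056 and -0.033 m and y of cutter_mid in the frame of baking_tray between -0.0625 and -0.0355 m and z of cutter_mid in the frame of baking_tray between 0.0235 and 0.0315 m and angle between cutter_mid's own z axis and vertical below 0.1 rad)) or ((x of tall_jar_mid in the frame of baking_tray between -0.06 and -0.029 m and y of tall_jar_mid in the frame of baking_tray between -0.0665 and -0.0315 m and z of tall_jar_mid in the frame of baking_tray between 0.046 and 0.054 m and angle between tall_jar_mid's own z axis and vertical below 0.1 rad) and (x of cutter_mid in the frame of baking_tray between -0.056 and -0.033 m and y of cutter_mid in the frame of baking_tray between 0.0355 and 0.0625 m and z of cutter_mid in the frame of baking_tray between 0.0235 and 0.0315 m and angle between cutter_mid's own z axis and vertical below 0.1 rad))) and x of spatula_mid in the frame of baking_tray between 0.0165 and 0.0645 m and y of spatula_mid in the frame of baking_tray between -0.012 and 0.012 m and z of spatula_mid in the frame of baking_tray between 0.009 and 0.017 m and angle between spatula_mid's own z axis and vertical below 0.1 rad and angle between the x axis of spatula_mid and the y axis of baking_tray, either way round below 0.2 rad and linear speed of each of infuser, squat_jar, tall_jar, cutter, spatula below 0.02 m/s); the robot touches nothing.
It fails at once if the blue bowl is moved by more than 25 mm or tipped (distance of bowl_mid from where it was at the start of the episode above 0.025 m or angle between bowl_mid's own z axis and vertical above 0.4 rad).
It fails at once if the white cup is moved by more than 25 mm or tipped (distance of cup_mid from where it was at the start of the episode above 0.025 m or angle between cup_mid's own z axis and vertical above 0.4 rad).
It fails at once if the pepper mill is moved by more than 25 mm or tipped (distance of mill_mid from where it was at the start of the episode above 0.025 m or angle between mill_mid's own z axis and vertical above 0.4 rad).
It also fails if it takes over 128 s, if anything falls off the work surface, if the arm or the gripper's body presses on something with over 40 N, if the wrist force passes 120 N, or if a joint passes its speed limit or range.

## Working session

There is one attempt and no reset: what is moved stays moved. The work goes in short steps, Python scripts to look and compute and a tool call to move; the robot and the scene stay as the last step left them, time stands still between calls to the robot, and variables do not carry over. Pictures are saved under pics/ and viewed, at most 14 in all, crops included, and the job is handed in when it is done.

Besides the shell and the picture viewer there is one more tool, called after ">>>" by a JSON object that holds its "op" and its "data". move_arm: Moves the arm, as the interface text tells. Its arguments: {"type":"object","properties":{"jaw":{"type":"array","items":{"type":"number"}},"dp":{"type":"array","items":{"type":"array","items":{"type":"number"}}},"turn":{"type":"array","items":{"type":"array","items":{"type":"number"}}},"force":{"type":"number"}},"required":["jaw","dp","turn"]}

```bash
mkdir -p pics; ls; python3 - <<'E'
from rig import observe,cams
import cv2
s=observe();print(s['time_s'],s['position'],s['tool_rot'],s['grip_width'])
for n in('top','side'):
    im,d=cams.get_image(n);cv2.imwrite(f'pics/{n}0.png',im[:,:,::-1]);c=cams.calibration(n);print(n,c)
E
```

```text
pics
0.0 [0.22699266 0.50064678 0.23069376] [[-9.10714604e-01  4.13035195e-01 -9.15025758e-04]
 [ 4.13036074e-01  9.10713859e-01 -1.21160549e-03]
 [ 3.32890928e-04 -1.48136546e-03 -9.99998847e-01]] 0.08527459857630501
top {'vertical_fov': 45.47764526686714, 'cx': 309.0832303654902, 'cy': 244.67512249100312, 'k1': -0.15493291849945884, 'view': array([[ 0.02480801, -0.99962361, -0.01171313, -0.01319593],
       [ 0.99830352,  0.02415448,  0.05297781, -0.50662643],
       [-0.05267494, -0.01300753,  0.99852699, -1.02289904],
       [ 0.        ,  0.        ,  0.        ,  1.        ]])}
side {'vertical_fov': 53.715407550421304, 'cx': 323.73351060706943, 'cy': 238.58913640190622, 'k1': -0.12729094552543166, 'view': array([[ 0.93662908, -0.34991738,  0.01684635, -0.49006721],
       [ 0.23789177,  0.6705964 ,  0.70264356, -0.17086042],
       [-0.2571643 , -0.65410879,  0.71134255, -0.75673018],
       [ 0.        ,  0.        ,  0.        ,  1.        ]])}
```

View pics/top0.png

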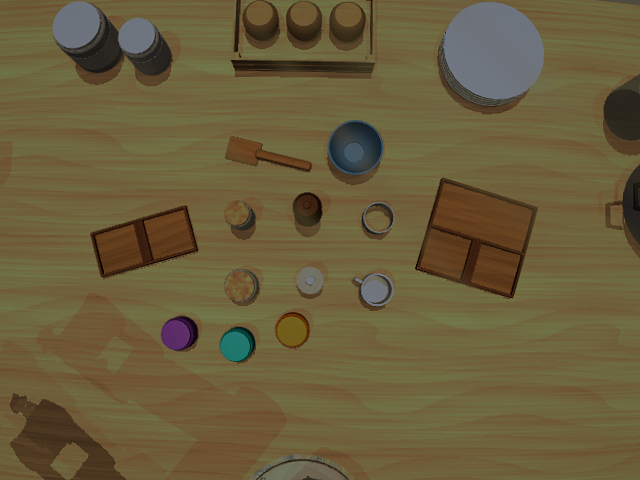

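View pics/side0.png

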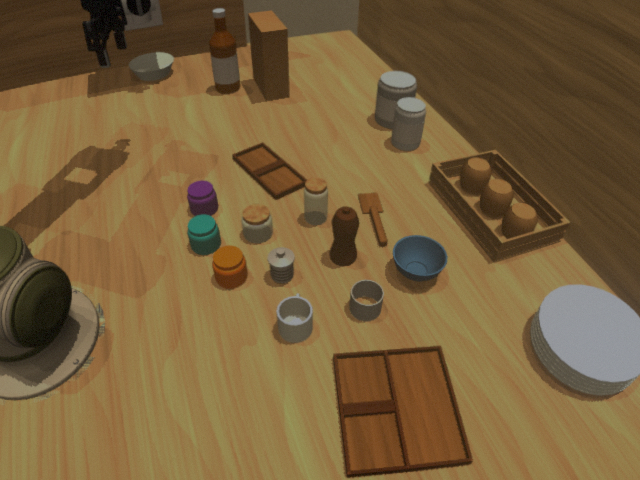

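The top view shows these things (column, row):

- **Parts:** tall jar (238,213), squat jar (241,286), infuser (310,281), cutter (378,218), spatula (268,154).
- **Leave alone:** bowl (355,148), cup (375,290), mill (307,208).
- **Trays:** tea tray (145,241), baking tray (477,238).

Squat jar candidates are purple (179,334), turquoise (237,344), orange (292,330) and clear glass with cork (241,286). I choose the clear one. The tall jar is also cork-lidded but slimmer and taller, so it could be confused with it.

```bash
cat > h.py <<'E'
import numpy as np,cv2
from rig import observe,cams
from scipy.optimize import least_squares
def K(c):
    f=240/np.tan(np.radians(c['vertical_fov']/2));return np.array([[f,0,c['cx']],[0,f,c['cy']],[0,0,1.]])
def ray(n,uv):
    c=cams.calibration(n);p=cv2.undistortPoints(np.float64(uv).reshape(-1,1,2),K(c),np.array([c['k1'],0,0,0,0]),
        None,None,None) if 0 else None
    k=K(c);d=(np.float64(uv).reshape(-1,2)-k[:2,2])/k[0,0];u=d.copy()
    for _ in range(20):u=d/(1+c['k1']*(u**2).sum(1,keepdims=True))
    R=c['view'][:3,:3];o=-R.T@c['view'][:3,3]
    v=np.c_[u[:,0],-u[:,1],-np.ones(len(u))]@R;return o,v
def proj(n,P):
    c=cams.calibration(n);q=np.atleast_2d(P)@c['view'][:3,:3].T+c['view'][:3,3]
    u=np.c_[q[:,0],-q[:,1]]/-q[:,2:];u=u*(1+c['k1']*(u**2).sum(1,keepdims=True));k=K(c);return u*k[0,0]+k[:2,2]
def atz(n,uv,z):
    o,v=ray(n,uv);return o+v*((z-o[2])/v[:,2])[:,None]
def tri(a,b):
    r=least_squares(lambda P:np.r_[proj('top',P)[0]-a,proj('side',P)[0]-b],[.5,0,.03]);return r.x,np.sqrt((r.fun**2).mean())
E
cat > m.py <<'E'
from h import *
cams.get_image('top');cams.get_image('side')
S=np.array([640,480])
for n in ['infuser_mid','squat_jar_mid','tall_jar_mid','cutter_mid','spatula_mid','tea_tray','baking_tray','bowl_mid','cup_mid','mill_mid']:
    A=[(np.array(r['location'])*S,r['p']) for r in cams.mark_of('top',n)];B=[(np.array(r['location'])*S,r['p']) for r in cams.mark_of('side',n)]
    print(n,[(a.round(),round(p,2)) for a,p in A[:4]],[(b.round(),round(p,2)) for b,p in B[:4]])
    for a,_ in A[:4]:
        for b,_ in B[:4]:
            P,e=tri(a,b)
            if e<4:print('   ',P.round(4),round(e,2))
im,_=cams.get_image('top');cv2.imwrite('pics/crop1.png',cv2.resize(im[190:350,150:330,::-1],None,fx=4,fy=3.7,interpolation=2)[:600,:800])
# trays: dark wood mask -> minAreaRect of outline
for n,z in(('tea_tray',.014),('baking_tray',.014),('spatula_mid',.01)):
    r=cams.outline_of('top',n)[0];k,_=cv2.findContours(r['mask'].astype(np.uint8),0,2)
    k=max(k,key=cv2.contourArea);W=atz('top',k.reshape(-1,2),z)[:,:2]
    (c,s,a)=cv2.minAreaRect((W*1000).astype(np.float32));print(n,np.round(c,1),np.round(s,1),round(a,1),cv2.boxPoints((c,s,a)).round(0).tolist())
E
python3 m.py
```

```text
infuser_mid [(array([307., 279.]), 0.62), (array([476., 236.]), 0.26)] [(array([284., 264.]), 0.95), (array([316., 201.]), 0.23)]
    [4.45e-01 3.00e-04 2.60e-02] 0.37
squat_jar_mid [(array([292., 330.]), 0.81), (array([233., 345.]), 0.73), (array([242., 283.]), 0.69), (array([176., 332.]), 0.63)] [(array([204., 198.]), 0.96), (array([261., 225.]), 0.69), (array([229., 264.]), 0.65), (array([202., 234.]), 0.64)]
    [0.3532 0.0263 0.0327] 0.28
    [0.3365 0.1163 0.1196] 0.52
    [0.3216 0.1307 0.021 ] 0.55
    [0.4346 0.1184 0.0209] 0.43
    [0.3433 0.2361 0.0212] 0.12
    [ 0.3265  0.2687 -0.1101] 0.98
tall_jar_mid [(array([239., 215.]), 0.98), (array([307., 283.]), 0.71), (array([143., 238.]), 0.63)] [(array([316., 202.]), 0.75)]
    [0.5545 0.1237 0.0429] 0.47
cutter_mid [(array([374., 214.]), 0.71)] [(array([363., 299.]), 0.71)]
    [ 0.559  -0.1146  0.0152] 2.37
spatula_mid [(array([270., 155.]), 0.56)] [(array([375., 215.]), 0.71)]
    [0.6668 0.0759 0.015 ] 1.37
tea_tray [(array([142., 236.]), 0.79)] [(array([269., 171.]), 0.74)]
    [ 0.512   0.3138 -0.0068] 1.68
baking_tray [(array([477., 236.]), 0.84)] [(array([398., 406.]), 0.75)]
    [ 0.5276 -0.3077  0.0065] 0.93
bowl_mid [(array([354., 149.]), 0.58)] [(array([419., 263.]), 0.88)]
    [ 0.6811 -0.0776  0.024 ] 0.39
cup_mid [(array([375., 289.]), 0.92)] [(array([295., 316.]), 0.68)]
    [ 0.4292 -0.1184  0.0334] 0.59
mill_mid [(array([305., 209.]), 0.77)] [(array([344., 234.]), 0.98)]
    [0.5654 0.0071 0.0557] 0.23
tea_tray [504.7 305.7] [ 90.4 194.1] 16.5 [[434.0, 386.0], [489.0, 200.0], [576.0, 225.0], [521.0, 412.0]]
baking_tray [ 527.3 -308.6] [192.5 179. ] 74.8 [[416.0, -378.0], [588.0, -425.0], [639.0, -239.0], [466.0, -192.0]]
spatula_mid [666.7  77.7] [159.5  43.1] 76.8 [[628.0, 5.0], [670.0, -5.0], [706.0, 150.0], [664.0, 160.0]]
```

```bash
cat > d.py <<'E'
from h import *
def cloud(n):
    im,d=cams.get_image(n);c=cams.calibration(n)
    vv,uu=np.mgrid[:480,:640];o,v=ray(n,np.c_[uu.ravel(),vv.ravel()])
    # v has unit depth along optical axis
    P=(o+v*d.reshape(-1,1)).reshape(480,640,3);P[d==0]=np.nan;return im,P
if __name__=='__main__':
    for n in('top','side'):
        im,P=cloud(n)
        for nm,c in dict(inf=(.445,0),squat=(.4346,.118),tall=(.5545,.124),cut=(.559,-.1146),spat=(.667,.077),bowl=(.681,-.078),cup=(.429,-.118),mill=(.565,.007)).items():
            m=np.hypot(P[...,0]-c[0],P[...,1]-c[1])<(.085 if nm=='spat' else .045)
            q=P[m];
            t=np.nanpercentile(q[:,2],98);h=q[q[:,2]>max(t-.008,.004)]
            (cx,cy),r=cv2.minEnclosingCircle((h[:,:2]*1000).astype(np.float32))
            print(n,nm,'top z',t.round(4),'n',len(h),'ctr',round(cx,1),round(cy,1),'r',round(r,1),'med',np.median(h[:,:2],0).round(4))
        for nm,c in dict(tea=(.505,.306),bak=(.527,-.308)).items():
            q=P[np.hypot(P[...,0]-c[0],P[...,1]-c[1])<.14];h=q[(q[:,2]>.009)&(q[:,2]<.03)]
            f=q[(q[:,2]>-.01)&(q[:,2]<.009)]
            print(n,nm,len(h),[np.round(x,1) for x in cv2.minAreaRect((h[:,:2]*1000).astype(np.float32))],np.median(h[:,2]).round(4),'surf',np.percentile(f[:,2],[10,50,90]).round(4))
E
python3 d.py
```

```text
top inf top z 0.0656 n 90 ctr 443.4 -3.6 r 21.6 med [ 0.4442 -0.0043]
top squat top z 0.0596 n 727 ctr 430.6 118.6 r 26.7 med [0.4304 0.1183]
top tall top z 0.093 n 500 ctr 554.3 122.4 r 21.5 med [0.5545 0.1222]
top cut top z 0.0466 n 162 ctr 557.2 -121.9 r 28.2 med [ 0.5568 -0.1205]
top spat top z 0.0174 n 503 ctr 671.8 75.3 r 78.3 med [0.6618 0.0525]
top bowl top z 0.0455 n 251 ctr 681.1 -78.0 r 44.9 med [ 0.7086 -0.0819]
top cup top z 0.0541 n 250 ctr 430.8 -119.3 r 30.4 med [ 0.4299 -0.1213]
top mill top z 0.1204 n 297 ctr 566.2 3.7 r 18.9 med [0.5662 0.0028]
top tea 1356 [array([505.5, 306.6]), array([ 87.2, 190.6]), np.float64(16.9)] 0.0142 surf [-0.0015  0.0013  0.0058]
top bak 2249 [array([ 527.9, -309. ]), array([190.3, 176.8]), np.float64(74.3)] 0.014 surf [-0.0008  0.0032  0.0072]
side inf top z 0.0646 n 63 ctr 439.2 -4.6 r 10.8 med [ 0.44   -0.0044]
side squat top z 0.0571 n 435 ctr 426.0 119.7 r 27.3 med [0.4266 0.1164]
side tall top z 0.0908 n 286 ctr 549.1 124.7 r 23.2 med [0.5498 0.1213]
side cut top z 0.0449 n 278 ctr 554.0 -121.2 r 29.0 med [ 0.5537 -0.1235]
side spat top z 0.0162 n 315 ctr 656.2 78.2 r 77.4 med [0.6568 0.0466]
side bowl top z 0.047 n 200 ctr 683.8 -77.9 r 44.7 med [ 0.7175 -0.0674]
side cup top z 0.052 n 368 ctr 426.4 -120.5 r 30.0 med [ 0.4262 -0.1217]
side mill top z 0.1156 n 269 ctr 564.3 4.5 r 20.4 med [5.611e-01 4.000e-04]
side tea 674 [array([502.6, 308.1]), array([ 88.4, 190.7]), np.float64(17.0)] 0.013 surf [-0.0019  0.0001  0.0051]
side bak 2982 [array([ 525.3, -307.1]), array([190.3, 176.7]), np.float64(74.6)] 0.0132 surf [-0.0013  0.0031  0.0057]
```

View pics/crop1.png

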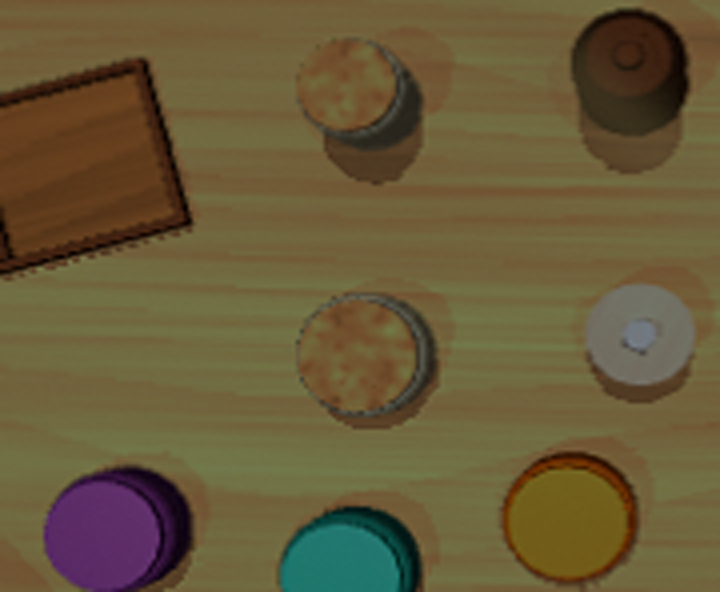

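The crop confirms the choice: the clear squat jar with the cork lid is at crop (363,352), which is pixel (241,286). The tall jar is upper left of it, and the coloured look-alikes are along the bottom. I'll turn the tool toward tea tray x and go above the squat jar.

```bash
cat > g.py <<'E'
import sys,numpy as np
from rig import observe
s=observe();R=np.array(s['tool_rot']);p=np.array(s['position']);a=[float(x) for x in sys.argv[1:]]
print('t',round(s['time_s'],2),'p',p.round(4),'yaw_y',np.degrees(np.arctan2(R[1,1],R[0,1])).round(2),'w',round(s['grip_width'],4),'gf',round(s['gripper_force'],1),'F',np.round(s['ft_force'],1),'q6',np.round(s['q'][5],1))
for i in range(0,len(a)-3,4):
    y=np.radians(a[i+3]);ex=np.array([np.sin(-y),np.cos(y),0]);ey=np.array([np.cos(y),np.sin(y),0]);d=(np.array(a[i:i+3])-p)*100
    print('d cm current axes',(R.T@d).round(2),'| axes at yaw',(np.array([ex@d,ey@d,-d[2]])).round(2));p=np.array(a[i:i+3])
E
python3 g.py .4285 .119 .12 16.9
```

```text
t 1.5 p [0.2272 0.5009 0.2313] yaw_y 65.6 w 0.0852 gf 0.0 F [ 0.4  1.1 -0.8] q6 -12.3
d cm current axes [-34.11 -26.46  11.13] | axes at yaw [-42.39   8.16  11.13]
```

>>> {"op": "move_arm", "data": {"jaw": [8, 8, 8, 8, 8, 8, 8, 8], "dp": [[0, 0, 0], [0, 0, 0], [0, 0, 0], [0, 0, 0], [0, 0, 0], [0, 0, 0], [0, 0, 0], [0, 0, 0]], "turn": [[0, 0, 0.1214], [0, 0, 0.1214], [0, 0, 0.1214], [0, 0, 0.1214], [0, 0, 0.1214], [0, 0, 0.1214], [0, 0, 0.1214], [0, 0, 0]], "force": 30}}

```text
time_s: 2.17
position: [0.2272, 0.5009, 0.2313]
tool_rot: [[-0.287, 0.958, -0.0], [0.958, 0.287, -0.0], [-0.0, -0.0, -1.0]]
ft_force: [-0.2, -0.6, 0.9]
grip_width: 0.0801
gripper_force: 0.0
```

>>> {"op": "move_arm", "data": {"jaw": [8, 8, 8, 8, 8, 8, 8, 8, 8, 8, 8, 8], "dp": [[-3.53, 0.68, 0.93], [-3.53, 0.68, 0.93], [-3.53, 0.68, 0.93], [-3.53, 0.68, 0.93], [-3.53, 0.68, 0.93], [-3.53, 0.68, 0.93], [-3.53, 0.68, 0.93], [-3.53, 0.68, 0.93], [-3.53, 0.68, 0.93], [-3.53, 0.68, 0.93], [-3.53, 0.68, 0.93], [-3.53, 0.68, 0.93]], "turn": [[0, 0, 0], [0, 0, 0], [0, 0, 0], [0, 0, 0], [0, 0, 0], [0, 0, 0], [0, 0, 0], [0, 0, 0], [0, 0, 0], [0, 0, 0], [0, 0, 0], [0, 0, 0]]}}

```text
time_s: 3.17
position: [0.4291, 0.1176, 0.1195]
tool_rot: [[-0.295, 0.956, 0.001], [0.956, 0.295, 0.0], [-0.0, 0.001, -1.0]]
ft_force: [0.6, -0.6, 0.0]
grip_width: 0.0797
gripper_force: 0.0
```

```bash
python3 g.py .4285 .119 .012 16.9; python3 - <<'E'
from h import *
im,_=cams.get_image('side');cv2.imwrite('pics/s1.png',cv2.resize(im[140:300,180:380,::-1],None,fx=3.5,fy=3.5))
E
```

```text
t 3.17 p [0.4291 0.1176 0.1195] yaw_y 17.16 w 0.0797 gf 0.0 F [ 0.6 -0.6  0. ] q6 -17.1
d cm current axes [ 0.15 -0.03 10.75] | axes at yaw [ 0.15 -0.02 10.75]
```

View pics/s1.png

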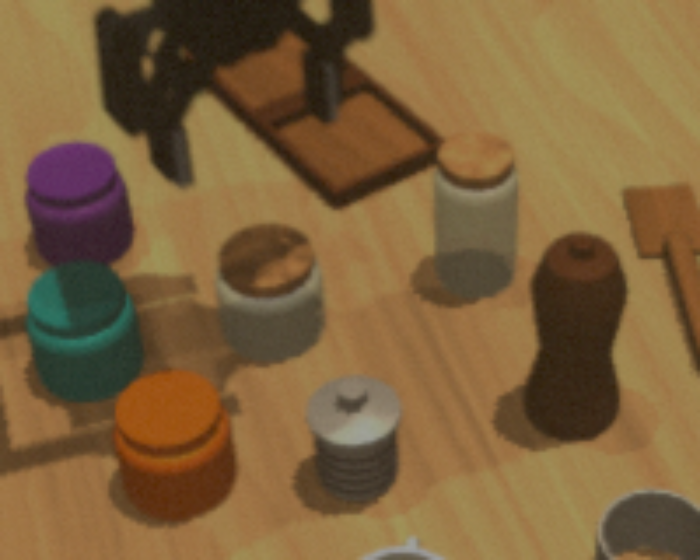

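The crop shows both fingers, with tips at about (180,180) and (328,110), straddling the clear squat jar at (268,270). I'll descend and grip.

>>> {"op": "move_arm", "data": {"jaw": [8, 8, 8, 8, 8, 8, 5.5, 5.5, 5.5, 5.5, 5.5, 5.5], "dp": [[0.15, 0, 2.2], [0, 0, 2.5], [0, 0, 2.5], [0, 0, 2], [0, 0, 1.5], [0, 0, 0], [0, 0, 0], [0, 0, 0], [0, 0, 0], [0, 0, 0], [0, 0, 0], [0, 0, 0]], "turn": [[0, 0, 0], [0, 0, 0], [0, 0, 0], [0, 0, 0], [0, 0, 0], [0, 0, 0], [0, 0, 0], [0, 0, 0], [0, 0, 0], [0, 0, 0], [0, 0, 0], [0, 0, 0]], "force": 30}}

```text
time_s: 4.22
position: [0.4286, 0.1208, 0.0138]
tool_rot: [[-0.292, 0.957, 0.002], [0.957, 0.292, 0.0], [-0.001, 0.002, -1.0]]
ft_force: [-1.3, 1.6, 7.4]
grip_width: 0.059
gripper_force: 33.1
```

```bash
python3 g.py .429 .119 .11 16.9 .4897 .3542 .11 16.9 .4897 .3542 .018 16.9
```

```text
t 4.22 p [0.4286 0.1208 0.0138] yaw_y 16.96 w 0.059 gf 33.1 F [-1.3  1.6  7.4] q6 -16.5
d cm current axes [-0.19  0.   -9.62] | axes at yaw [-0.19 -0.02 -9.62]
d cm current axes [2.073e+01 1.267e+01 1.000e-02] | axes at yaw [20.74 12.65 -0.  ]
d cm current axes [ 0.01 -0.02  9.2 ] | axes at yaw [0.  0.  9.2]
```

>>> {"op": "move_arm", "data": {"jaw": [5.5, 5.5, 5.5, 5.5, 5.5, 5.5, 5.5, 5.5, 5.5, 5.5, 5.5, 5.5], "dp": [[0, 0, -2], [0, 0, -2.5], [0, 0, -3], [0, 0, -2.1], [2, 1.25, 0], [3, 1.8, 0], [3.2, 2, 0], [3.2, 2, 0], [3.2, 2, 0], [3, 1.8, 0], [2.95, 1.8, 0], [0, 0, 0]], "turn": [[0, 0, 0], [0, 0, 0], [0, 0, 0], [0, 0, 0], [0, 0, 0], [0, 0, 0], [0, 0, 0], [0, 0, 0], [0, 0, 0], [0, 0, 0], [0, 0, 0], [0, 0, 0]]}}

```text
time_s: 5.22
position: [0.4898, 0.3591, 0.1089]
tool_rot: [[-0.295, 0.955, 0.002], [0.955, 0.295, 0.002], [0.002, 0.003, -1.0]]
ft_force: [-1.7, -1.0, -1.7]
grip_width: 0.0586
gripper_force: 33.4
```

```bash
python3 g.py .4897 .3542 .02 16.9; python3 - <<'E'
from d import *
for n in('top','side'):
    im,P=cloud(n);cv2.imwrite(f'pics/{n}2.png',cv2.resize(im[90:290,60:260,::-1] if n=='top' else im[50:230,180:380,::-1],None,fx=2.9,fy=2.9))
E
```

```text
t 5.22 p [0.4898 0.3591 0.1089] yaw_y 17.16 w 0.0586 gf 33.4 F [-1.7 -1.  -1.7] q6 7.9
d cm current axes [-0.48 -0.18  8.89] | axes at yaw [-0.47 -0.15  8.89]
```

View pics/side2.png

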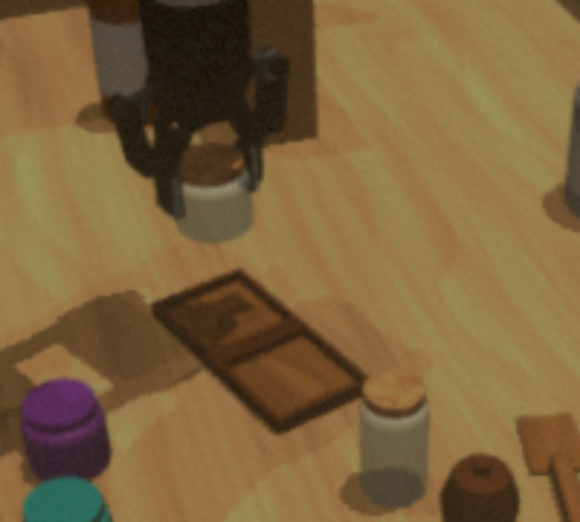

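The side crop shows the jar held upright at (213,190), with the tea tray below it at (260,350).

>>> {"op": "move_arm", "data": {"jaw": [5.5, 5.5, 5.5, 5.5, 5.5], "dp": [[-0.3, -0.1, 1.5], [0, 0, 2], [0, 0, 1.5], [0, 0, 0.5], [0, 0, 0]], "turn": [[0, 0, 0], [0, 0, 0], [0, 0, 0], [0, 0, 0], [0, 0, 0]]}}

```text
time_s: 5.73
position: [0.4887, 0.3498, 0.053]
tool_rot: [[-0.29, 0.957, -0.002], [0.957, 0.29, -0.001], [-0.0, -0.003, -1.0]]
ft_force: [0.2, -0.3, -1.1]
grip_width: 0.059
gripper_force: 33.4
```

```bash
python3 g.py .4897 .3542 .0195 16.9; python3 - <<'E'
from h import *
S=np.array([640,480]);cams.get_image('top');cams.get_image('side')
for n in('squat_jar_mid','tea_tray'):
    A=[(np.array(r['location'])*S) for r in cams.mark_of('top',n)];B=[(np.array(r['location'])*S) for r in cams.mark_of('side',n)]
    for a in A:
        for b in B:
            P,e=tri(a,b)
            if e<4:print(n,P.round(4),round(e,2))
E
```

```text
t 5.73 p [0.4887 0.3498 0.053 ] yaw_y 16.86 w 0.059 gf 33.4 F [ 0.2 -0.3 -1.1] q6 7.5
d cm current axes [0.39 0.23 3.35] | axes at yaw [0.39 0.23 3.35]
squat_jar_mid [0.4882 0.3456 0.0667] 0.37
squat_jar_mid [0.3362 0.1086 0.1308] 1.03
squat_jar_mid [0.3227 0.1222 0.0299] 1.33
squat_jar_mid [0.3426 0.239  0.0249] 1.11
squat_jar_mid [ 0.327   0.2732 -0.1129] 1.42
squat_jar_mid [0.3539 0.0281 0.0256] 0.51
tea_tray [ 0.5128  0.3124 -0.0088] 0.66
```

>>> {"op": "move_arm", "data": {"jaw": [5.5, 5.5, 5.5, 5.5, 5.5, 5.5, 5.5, 7.2, 7.2, 7.2, 7.2], "dp": [[0.55, 0.23, 0.3], [0, 0, 0.8], [0, 0, 0.9], [0, 0, 0.8], [0, 0, 0.5], [0, 0, 0], [0, 0, 0], [0, 0, 0], [0, 0, 0], [0, 0, 0], [0, 0, 0]], "turn": [[0, 0, 0], [0, 0, 0], [0, 0, 0], [0, 0, 0], [0, 0, 0], [0, 0, 0], [0, 0, 0], [0, 0, 0], [0, 0, 0], [0, 0, 0], [0, 0, 0]]}}

```text
time_s: 6.95
position: [0.4899, 0.357, 0.0209]
tool_rot: [[-0.291, 0.957, 0.0], [0.957, 0.291, 0.0], [0.0, 0.0, -1.0]]
ft_force: [0.4, 0.0, 0.8]
grip_width: 0.0716
gripper_force: 0.0
```

```bash
python3 g.py .4897 .3542 .12 16.9  .442 -.004 .1 16.9 .442 -.004 .01 16.9
```

```text
t 6.95 p [0.4899 0.357  0.0209] yaw_y 16.92 w 0.0716 gf 0.0 F [0.4 0.  0.8] q6 8.0
d cm current axes [-0.26 -0.1  -9.91] | axes at yaw [-0.26 -0.1  -9.91]
d cm current axes [-32.88 -14.99   1.99] | axes at yaw [-32.89 -14.98   2.  ]
d cm current axes [-0. -0.  9.] | axes at yaw [0. 0. 9.]
```

>>> {"op": "move_arm", "data": {"jaw": [7.2, 7.2, 7.2, 7.2, 7.2, 7.2, 7.2, 7.2, 7.2, 7.2, 7.2, 7.2], "dp": [[0, 0, -1.5], [0, 0, -3], [0, 0, -3], [-1.5, -0.7, -2.4], [-3.5, -1.6, 0], [-3.7, -1.7, 0], [-3.7, -1.7, 0], [-3.7, -1.7, 0], [-3.7, -1.7, 0], [-3.7, -1.7, 0], [-3.7, -1.7, 0], [-3.7, -1.7, 0]], "turn": [[0, 0, 0], [0, 0, 0], [0, 0, 0], [0, 0, 0], [0, 0, 0], [0, 0, 0], [0, 0, 0], [0, 0, 0], [0, 0, 0], [0, 0, 0], [0, 0, 0], [0, 0, 0]]}}

```text
time_s: 7.95
position: [0.4433, 0.0183, 0.1201]
tool_rot: [[-0.291, 0.957, 0.001], [0.957, 0.291, -0.0], [-0.0, 0.001, -1.0]]
ft_force: [0.8, -0.7, -0.7]
grip_width: 0.0715
gripper_force: 0.0
```

```bash
python3 g.py .442 -.004 .1 16.9; python3 - <<'E'
from d import *
T=np.array([.504,.3073]);a=np.radians(16.9)
for n in('top','side'):
    im,P=cloud(n);q=P[(np.hypot(P[...,0]-.49,P[...,1]-.354)<.045)&(P[...,2]>.045)]
    c,r=cv2.minEnclosingCircle((q[:,:2]*1e3).astype(np.float32));print(n,np.round(c,1),round(r,1),len(q),'top',np.percentile(q[:,2],95))
    h=P[(np.hypot(P[...,0]-.505,P[...,1]-.306)<.14)&(P[...,2]>.009)&(P[...,2]<.02)]
    print([np.round(x,1) for x in cv2.minAreaRect((h[:,:2]*1000).astype(np.float32))])
cv2.imwrite('pics/s3.png',cv2.resize(im[120:320,140:380,::-1],None,fx=2.9,fy=2.9))
E
```

```text
t 7.95 p [0.4433 0.0183 0.1201] yaw_y 16.93 w 0.0715 gf 0.0 F [ 0.8 -0.7 -0.7] q6 -29.9
d cm current axes [-2.09 -0.77  2.01] | axes at yaw [-2.1  -0.77  2.01]
top [491.4 353.2] 30.0 848 top 0.06429942024913438
[array([505.1, 306.6]), array([ 87.3, 189.7]), np.float64(16.6)]
side [463.1 358.7] 9.4 13 top 0.06061231082271379
[array([502.2, 306.5]), array([ 86.6, 188.7]), np.float64(16.8)]
```

View pics/s3.png

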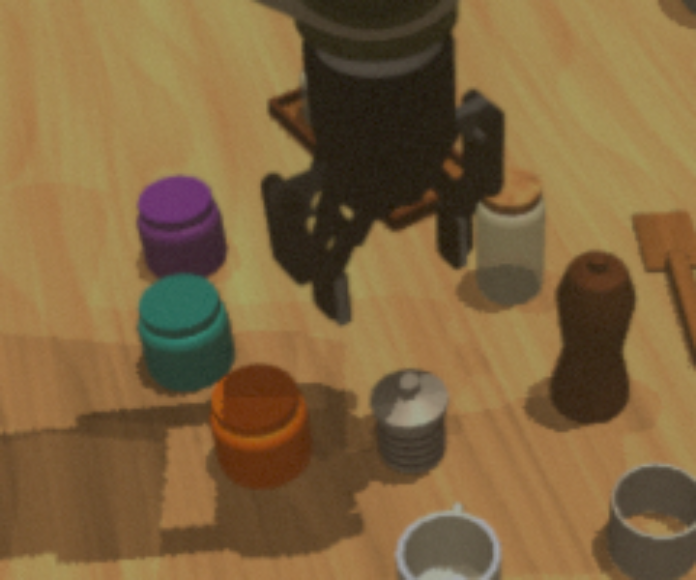

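The crop shows the squat jar hidden behind the gripper, but the top depth puts it 0.5 mm from its compartment centre. The fingers approach the infuser at (410,420).

>>> {"op": "move_arm", "data": {"jaw": [7.2, 7.2, 7.2, 7.2, 7.2, 7.2, 7.2, 7.2, 3.8, 3.8, 3.8], "dp": [[-1.1, -0.4, 0.5], [-0.9, -0.37, 1], [0, 0, 2], [0, 0, 2.5], [0, 0, 2.2], [0, 0, 1.8], [0, 0, 1], [0, 0, 0], [0, 0, 0], [0, 0, 0], [0, 0, 0]], "turn": [[0, 0, 0], [0, 0, 0], [0, 0, 0], [0, 0, 0], [0, 0, 0], [0, 0, 0], [0, 0, 0], [0, 0, 0], [0, 0, 0], [0, 0, 0], [0, 0, 0]]}}

```text
time_s: 8.97
position: [0.4429, -0.0013, 0.0107]
tool_rot: [[-0.291, 0.957, 0.002], [0.957, 0.291, -0.001], [-0.001, 0.002, -1.0]]
ft_force: [-0.7, -0.4, 3.1]
grip_width: 0.0459
gripper_force: 30.3
```

>>> {"op": "move_arm", "data": {"jaw": [3.8, 3.8, 3.8, 3.8], "dp": [[0, 0, 0], [0, 0, 0], [0, 0, 0], [0, 0, 0]], "turn": [[0, 0, 0], [0, 0, 0], [0, 0, 0], [0, 0, 0]]}}

```text
time_s: 9.3
position: [0.4429, -0.0014, 0.0106]
tool_rot: [[-0.291, 0.957, 0.002], [0.957, 0.291, -0.0], [-0.001, 0.002, -1.0]]
ft_force: [-0.8, 0.9, 7.6]
grip_width: 0.046
gripper_force: 30.0
```

```bash
python3 g.py .442 -.003 .13 16.9 .5183 .2604 .13 16.9 .5183 .2604 .015 16.9
```

```text
t 9.3 p [ 0.4429 -0.0014  0.0106] yaw_y 16.91 w 0.046 gf 30.0 F [-0.8  0.9  7.6] q6 -32.5
d cm current axes [ -0.14  -0.11 -11.94] | axes at yaw [ -0.13  -0.13 -11.94]
d cm current axes [22.98 14.96  0.  ] | axes at yaw [22.98 14.96 -0.  ]
d cm current axes [ 1.00e-02 -2.00e-02  1.15e+01] | axes at yaw [ 0.   0.  11.5]
```

The 46 mm width means the grip is on the lid rim at the edge of the pads. I'll re-grip higher so the rim is centred on them.

>>> {"op": "move_arm", "data": {"jaw": [6.5, 6.5, 6.5, 6.5, 6.5, 3.8, 3.8, 3.8, 3.8, 3.8, 3.8], "dp": [[0, 0, 0], [0, 0, 0], [0, 0, -0.4], [-0.15, 0, -1], [0, 0, 0], [0, 0, 0], [0, 0, 0], [0, 0, 0], [0, 0, 0], [0, 0, 0], [0, 0, 0]], "turn": [[0, 0, 0], [0, 0, 0], [0, 0, 0], [0, 0, 0], [0, 0, 0], [0, 0, 0], [0, 0, 0], [0, 0, 0], [0, 0, 0], [0, 0, 0], [0, 0, 0]]}}

```text
time_s: 10.22
position: [0.4427, -0.0028, 0.0239]
tool_rot: [[-0.291, 0.957, 0.0], [0.957, 0.291, -0.0], [-0.0, 0.0, -1.0]]
ft_force: [-2.5, 0.2, 9.6]
grip_width: 0.0465
gripper_force: 29.1
```

>>> {"op": "move_arm", "data": {"jaw": [3.8, 3.8, 3.8, 3.8], "dp": [[0, 0, -1], [0, 0, -2], [0, 0, -1], [0, 0, 0]], "turn": [[0, 0, 0], [0, 0, 0], [0, 0, 0], [0, 0, 0]]}}

```text
time_s: 10.55
position: [0.4434, -0.0029, 0.0649]
tool_rot: [[-0.291, 0.957, 0.003], [0.957, 0.291, -0.001], [-0.001, 0.002, -1.0]]
ft_force: [-0.1, 0.1, -1.0]
grip_width: 0.0465
gripper_force: 30.9
```

```bash
python3 g.py .442 -.003 .13 16.9 .5183 .2604 .13 16.9; python3 - <<'E'
from h import *
im,_=cams.get_image('side');cv2.imwrite('pics/s4.png',cv2.resize(im[160:320,200:380,::-1],None,fx=3,fy=3))
E
```

```text
t 10.55 p [ 0.4434 -0.0029  0.0649] yaw_y 16.92 w 0.0465 gf 30.9 F [-0.1  0.1 -1. ] q6 -32.7
d cm current axes [ 0.02 -0.12 -6.51] | axes at yaw [ 0.03 -0.13 -6.51]
d cm current axes [22.98 14.97  0.  ] | axes at yaw [22.98 14.96 -0.  ]
```

View pics/s4.png

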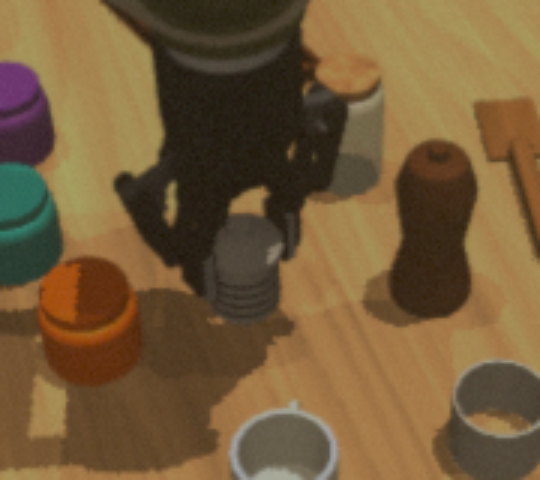

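The infuser is held upright at (245,270) and lifted clear.

>>> {"op": "move_arm", "data": {"jaw": [3.8, 3.8, 3.8, 3.8, 3.8, 3.8, 3.8, 3.8, 3.8, 3.8, 3.8, 3.8], "dp": [[0, 0, -2], [0, 0, -3], [0.8, 0.5, -2.2], [2.2, 1.4, 0], [3, 2, 0], [3, 2, 0], [3, 2, 0], [3, 2, 0], [3, 2, 0], [2.5, 1.6, 0], [1.5, 0.9, 0], [1, 0.5, 0]], "turn": [[0, 0, 0], [0, 0, 0], [0, 0, 0], [0, 0, 0], [0, 0, 0], [0, 0, 0], [0, 0, 0], [0, 0, 0], [0, 0, 0], [0, 0, 0], [0, 0, 0], [0, 0, 0]]}}

```text
time_s: 11.6
position: [0.5181, 0.2625, 0.1338]
tool_rot: [[-0.293, 0.956, -0.002], [0.956, 0.293, -0.0], [0.0, -0.002, -1.0]]
ft_force: [-0.1, -0.3, -1.7]
grip_width: 0.0464
gripper_force: 31.1
```

```bash
python3 g.py .5183 .2604 .0305 16.9
```

```text
t 11.6 p [0.5181 0.2625 0.1338] yaw_y 17.02 w 0.0464 gf 31.1 F [-0.1 -0.3 -1.7] q6 -1.8
d cm current axes [-0.21 -0.02 10.33] | axes at yaw [-0.2  -0.04 10.33]
```

>>> {"op": "move_arm", "data": {"jaw": [3.8, 3.8, 3.8, 3.8, 3.8, 3.8, 3.8, 3.8, 6.2, 6.2, 6.2, 6.2], "dp": [[-0.2, 0, 2], [0, 0, 2.7], [0, 0, 2.4], [0, 0, 1.8], [0, 0, 1], [0, 0, 0.4], [0, 0, 0], [0, 0, 0], [0, 0, 0], [0, 0, 0], [0, 0, 0], [0, 0, 0]], "turn": [[0, 0, 0], [0, 0, 0], [0, 0, 0], [0, 0, 0], [0, 0, 0], [0, 0, 0], [0, 0, 0], [0, 0, 0], [0, 0, 0], [0, 0, 0], [0, 0, 0], [0, 0, 0]]}}

```text
time_s: 12.6
position: [0.5191, 0.2588, 0.0333]
tool_rot: [[-0.291, 0.957, 0.001], [0.957, 0.291, 0.0], [-0.0, 0.001, -1.0]]
ft_force: [0.9, 0.5, 0.5]
grip_width: 0.0617
gripper_force: 0.0
```

```bash
python3 g.py .518 .2604 .15 16.9 .552 .123 .15 16.9
```

```text
t 12.6 p [0.5191 0.2588 0.0333] yaw_y 16.92 w 0.0617 gf 0.0 F [0.9 0.5 0.5] q6 -2.1
d cm current axes [  0.19  -0.05 -11.67] | axes at yaw [  0.19  -0.06 -11.67]
d cm current axes [-14.13  -0.75  -0.  ] | axes at yaw [-14.14  -0.74  -0.  ]
```

>>> {"op": "move_arm", "data": {"jaw": [7, 7, 7, 7, 7, 7, 7, 7, 7, 7, 7], "dp": [[0, 0, -1.5], [0, 0, -3], [0, 0, -3.5], [0, 0, -3.2], [-2, -0.1, 0], [-3, -0.2, 0], [-3, -0.2, 0], [-3, -0.15, 0], [-2, -0.1, 0], [-1, -0.05, 0], [0, 0, 0]], "turn": [[0, 0, 0], [0, 0, 0], [0, 0, 0], [0, 0, 0], [0, 0, 0], [0, 0, 0], [0, 0, 0], [0, 0, 0], [0, 0, 0], [0, 0, 0], [0, 0, 0]]}}

```text
time_s: 13.52
position: [0.5525, 0.1209, 0.1449]
tool_rot: [[-0.289, 0.957, 0.0], [0.957, 0.289, -0.0], [-0.0, 0.0, -1.0]]
ft_force: [-0.4, -0.1, 0.6]
grip_width: 0.0701
gripper_force: 0.0
```

```bash
python3 g.py .552 .123 .03 16.9; cat > t.py <<'E'
from d import *
a=np.radians(16.9)
im,P=cloud('top')
for c in((.49,.354),(.519,.259)):
    m=np.hypot(P[...,0]-c[0],P[...,1]-c[1])<.04;q=P[m&(P[...,2]>.04)&(P[...,2]<.09)]
    if len(q)<5:print('none');continue
    k,r=cv2.minEnclosingCircle((q[:,:2]*1e3).astype(np.float32));d=np.array(k)-(505.1,306.6)
    print(np.round(k,1),round(r,1),'z95',np.percentile(q[:,2],95).round(4),'tray xy',(d@[np.cos(a),np.sin(a)]).round(1),(d@[-np.sin(a),np.cos(a)]).round(1))
im,_=cams.get_image('side');cv2.imwrite('pics/s5.png',cv2.resize(im[100:280,180:400,::-1],None,fx=3,fy=3))
E
python3 t.py
```

```text
t 13.52 p [0.5525 0.1209 0.1449] yaw_y 16.78 w 0.0701 gf 0.0 F [-0.4 -0.1  0.6] q6 -16.4
d cm current axes [2.200e-01 1.000e-02 1.149e+01] | axes at yaw [2.200e-01 1.000e-02 1.149e+01]
[491.  353.8] 30.3 z95 0.064 tray xy 0.2 49.2
[519.2 244.6] 19.5 z95 0.0613 tray xy -4.6 -63.4
```

View pics/s5.png

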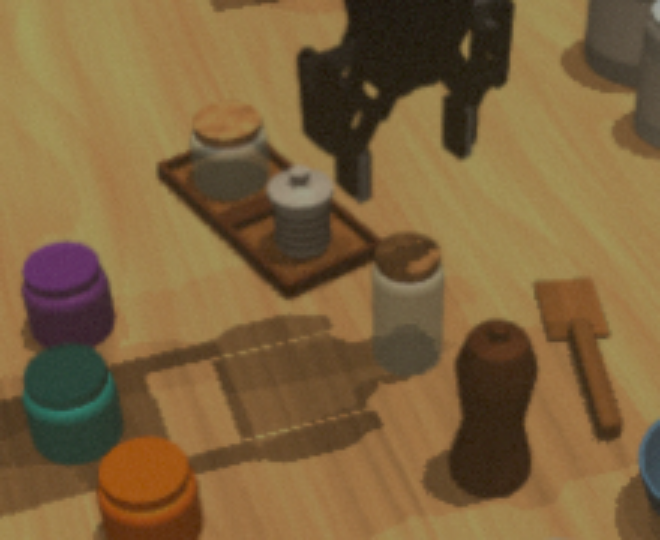

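Both tea items stand upright in the tray, the squat jar at (228,150) and the infuser at (300,210). Next is the tall jar.

>>> {"op": "move_arm", "data": {"jaw": [7, 7, 7, 7, 7, 7, 7, 4, 4, 4, 4, 4], "dp": [[0.2, 0, 1.5], [0, 0, 2.5], [0, 0, 3], [0, 0, 2.5], [0, 0, 1.5], [0, 0, 0.5], [0, 0, 0], [0, 0, 0], [0, 0, 0], [0, 0, 0], [0, 0, 0], [0, 0, 0]], "turn": [[0, 0, 0], [0, 0, 0], [0, 0, 0], [0, 0, 0], [0, 0, 0], [0, 0, 0], [0, 0, 0], [0, 0, 0], [0, 0, 0], [0, 0, 0], [0, 0, 0], [0, 0, 0]]}}

```text
time_s: 14.62
position: [0.5522, 0.1247, 0.0311]
tool_rot: [[-0.291, 0.957, 0.003], [0.957, 0.291, 0.001], [-0.0, 0.003, -1.0]]
ft_force: [0.1, 3.0, 7.2]
grip_width: 0.0471
gripper_force: 31.2
```

```bash
python3 g.py .552 .123 .19 16.9 .4705 -.3432 .19 16.9
```

```text
t 14.62 p [0.5522 0.1247 0.0311] yaw_y 16.91 w 0.0471 gf 31.2 F [0.1 3.  7.2] q6 -16.2
d cm current axes [ -0.16  -0.02 -15.89] | axes at yaw [ -0.16  -0.07 -15.89]
d cm current axes [-42.23 -21.36  -0.05] | axes at yaw [-42.24 -21.35  -0.  ]
```

>>> {"op": "move_arm", "data": {"jaw": [4, 4, 4, 4, 4, 4, 4, 4, 4, 4, 4, 4], "dp": [[0, 0, -1.5], [0, 0, -3], [0, 0, -3.5], [0, 0, -3.5], [0, 0, -3], [-0.9, -0.45, -1.4], [-2, -1, 0], [-3, -1.5, 0], [-3.2, -1.6, 0], [-3.2, -1.6, 0], [-3.2, -1.6, 0], [-3.2, -1.6, 0]], "turn": [[0, 0, 0], [0, 0, 0], [0, 0, 0], [0, 0, 0], [0, 0, 0], [0, 0, 0], [0, 0, 0], [0, 0, 0], [0, 0, 0], [0, 0, 0], [0, 0, 0], [0, 0, 0]]}}

```text
time_s: 15.62
position: [0.5156, -0.0833, 0.189]
tool_rot: [[-0.291, 0.957, 0.0], [0.957, 0.291, -0.0], [-0.0, -0.0, -1.0]]
ft_force: [1.6, 0.3, -1.3]
grip_width: 0.047
gripper_force: 31.7
```

>>> {"op": "move_arm", "data": {"jaw": [4, 4, 4, 4, 4, 4, 4, 4, 4, 4], "dp": [[-3.2, -1.6, 0], [-3.2, -1.6, 0], [-3.2, -1.6, 0], [-3.2, -1.6, 0], [-3.2, -1.6, 0], [-3.2, -1.6, 0], [-2.4, -1.3, 0], [-1.1, -0.8, 0], [-0.6, -0.5, 0], [0, 0, 0]], "turn": [[0, 0, 0], [0, 0, 0], [0, 0, 0], [0, 0, 0], [0, 0, 0], [0, 0, 0], [0, 0, 0], [0, 0, 0], [0, 0, 0], [0, 0, 0]]}}

```text
time_s: 16.45
position: [0.4669, -0.3407, 0.1886]
tool_rot: [[-0.29, 0.957, -0.0], [0.957, 0.29, 0.0], [0.0, -0.0, -1.0]]
ft_force: [0.3, 0.7, -2.3]
grip_width: 0.0473
gripper_force: 31.7
```

```bash
python3 g.py .4705 -.3432 .036 16.9
```

```text
t 16.45 p [ 0.4669 -0.3407  0.1886] yaw_y 16.84 w 0.0473 gf 31.7 F [ 0.3  0.7 -2.3] q6 -64.7
d cm current axes [-0.36  0.28 15.26] | axes at yaw [-0.35  0.27 15.26]
```

>>> {"op": "move_arm", "data": {"jaw": [4, 4, 4, 4, 4, 4, 4, 4, 4, 6.5, 6.5, 6.5], "dp": [[-0.2, 0.27, 2], [0, 0, 3], [0, 0, 3.3], [0, 0, 3], [0, 0, 2], [0, 0, 1.2], [0, 0, 0.6], [0, 0, 0], [0, 0, 0], [0, 0, 0], [0, 0, 0], [0, 0, 0]], "turn": [[0, 0, 0], [0, 0, 0], [0, 0, 0], [0, 0, 0], [0, 0, 0], [0, 0, 0], [0, 0, 0], [0, 0, 0], [0, 0, 0], [0, 0, 0], [0, 0, 0], [0, 0, 0]]}}

```text
time_s: 17.45
position: [0.4709, -0.3415, 0.0385]
tool_rot: [[-0.291, 0.957, 0.001], [0.957, 0.291, -0.001], [-0.001, 0.001, -1.0]]
ft_force: [-0.4, -0.6, 0.4]
grip_width: 0.0656
gripper_force: 0.0
```

```bash
python3 g.py .4705 -.3432 .15 16.9 .5556 -.1215 .15 16.9
```

```text
t 17.45 p [ 0.4709 -0.3415  0.0385] yaw_y 16.92 w 0.0656 gf 0.0 F [-0.4 -0.6  0.4] q6 -64.5
d cm current axes [ -0.17  -0.08 -11.15] | axes at yaw [ -0.15  -0.09 -11.15]
d cm current axes [18.73 14.59 -0.02] | axes at yaw [18.74 14.59 -0.  ]
```

>>> {"op": "move_arm", "data": {"jaw": [7, 7, 8, 8, 8, 8, 8, 8, 8, 8, 8, 8], "dp": [[0, 0, -1.5], [0, 0, -3], [0, 0, -3.5], [0, 0, -3], [2, 1.5, 0], [3, 2.4, 0], [3.2, 2.5, 0], [3.2, 2.5, 0], [3.2, 2.5, 0], [2.4, 1.8, 0], [1.55, 1.3, 0], [0, 0, 0]], "turn": [[0, 0, 0], [0, 0, 0], [0, 0, 0], [0, 0, 0], [0, 0, 0], [0, 0, 0], [0, 0, 0], [0, 0, 0], [0, 0, 0], [0, 0, 0], [0, 0, 0], [0, 0, 0]]}}

```text
time_s: 18.45
position: [0.5563, -0.1182, 0.1483]
tool_rot: [[-0.295, 0.956, 0.001], [0.956, 0.295, 0.0], [0.0, 0.001, -1.0]]
ft_force: [-0.1, 0.2, 0.1]
grip_width: 0.0801
gripper_force: 0.0
```

```bash
python3 g.py .5556 -.1215 .012 16.9; python3 - <<'E'
from d import *
im,P=cloud('top')
for c,z in (((.4705,-.342),.06),((.681,-.078),.03),((.429,-.118),.035),((.565,.004),.105)):
    q=P[(np.hypot(P[...,0]-c[0],P[...,1]-c[1])<.05)&(P[...,2]>z)&(P[...,2]<.13)]
    if len(q)<5:print('none');continue
    k,r=cv2.minEnclosingCircle((q[:,:2]*1e3).astype(np.float32));print(c,np.round(k,1),round(r,1),np.percentile(q[:,2],95).round(4))
h=P[(np.hypot(P[...,0]-.527,P[...,1]+.308)<.14)&(P[...,2]>.009)&(P[...,2]<.02)];print(cv2.minAreaRect((h[:,:2]*1000).astype(np.float32)))
im,_=cams.get_image('side');cv2.imwrite('pics/s6.png',cv2.resize(im[200:480,230:480,::-1],None,fx=2.1,fy=2.1))
E
```

```text
t 18.45 p [ 0.5563 -0.1182  0.1483] yaw_y 17.15 w 0.0801 gf 0.0 F [-0.1  0.2  0.1] q6 -41.1
d cm current axes [-0.3  -0.18 13.63] | axes at yaw [-0.3  -0.17 13.63]
(0.4705, -0.342) [ 472.8 -340.8] 24.0 0.0978
(0.681, -0.078) [681.4 -77.8] 49.5 0.0508
none
(0.565, 0.004) [566.9   3.2] 20.5 0.1219
((521.5806884765625, -331.5061950683594), (143.72332763671875, 177.07984924316406), 74.24317169189453)
```

View pics/s6.png

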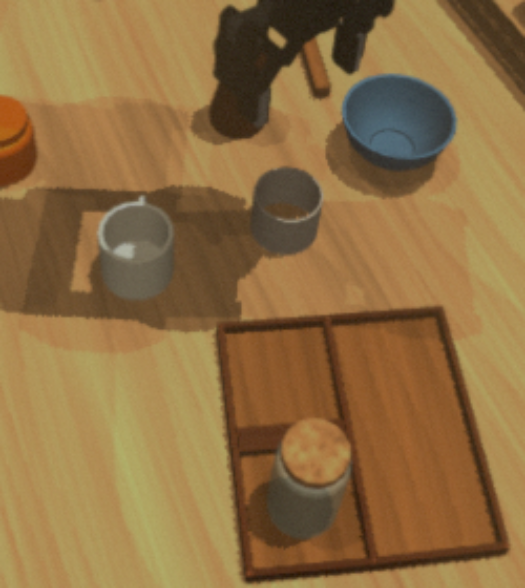

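The tall jar stands upright in the near small compartment at (310,475). The cutter is at (287,210). I'll descend on it.

>>> {"op": "move_arm", "data": {"jaw": [8, 8, 8, 8, 8, 8, 8, 8, 5, 5, 5, 5], "dp": [[-0.3, -0.17, 1.5], [0, 0, 3], [0, 0, 3], [0, 0, 3], [0, 0, 2], [0, 0, 1.1], [0, 0, 0], [0, 0, 0], [0, 0, 0], [0, 0, 0], [0, 0, 0], [0, 0, 0]], "turn": [[0, 0, 0], [0, 0, 0], [0, 0, 0], [0, 0, 0], [0, 0, 0], [0, 0, 0], [0, 0, 0], [0, 0, 0], [0, 0, 0], [0, 0, 0], [0, 0, 0], [0, 0, 0]]}}

```text
time_s: 19.55
position: [0.5553, -0.1255, 0.0133]
tool_rot: [[-0.291, 0.957, 0.003], [0.957, 0.291, -0.001], [-0.002, 0.002, -1.0]]
ft_force: [-1.0, -0.8, 5.9]
grip_width: 0.0543
gripper_force: 31.6
```

>>> {"op": "move_arm", "data": {"jaw": [5, 5, 5, 5, 5, 5], "dp": [[0, 0, 0], [0, 0, 0], [0, 0, 0], [0, 0, -1], [0, 0, -2], [0, 0, -2]], "turn": [[0, 0, 0], [0, 0, 0], [0, 0, 0], [0, 0, 0], [0, 0, 0], [0, 0, 0]]}}

```text
time_s: 20.05
position: [0.5544, -0.1249, 0.0629]
tool_rot: [[-0.291, 0.957, -0.001], [0.957, 0.291, 0.0], [0.0, -0.0, -1.0]]
ft_force: [0.9, 0.7, -0.6]
grip_width: 0.0541
gripper_force: 32.0
```

```bash
python3 g.py .5556 -.1215 .13 16.9 .4970 -.2488 .13 16.9 
```

```text
t 20.05 p [ 0.5544 -0.1249  0.0629] yaw_y 16.92 w 0.0541 gf 32.0 F [ 0.9  0.7 -0.6] q6 -41.5
d cm current axes [ 0.29  0.21 -6.71] | axes at yaw [ 0.29  0.21 -6.71]
d cm current axes [-10.47  -9.31  -0.  ] | axes at yaw [-10.48  -9.31  -0.  ]
```

>>> {"op": "move_arm", "data": {"jaw": [5, 5, 5, 5, 5, 5, 5, 5, 5, 5], "dp": [[0, 0, -2.5], [0, 0, -2.5], [-1, -0.9, -0.5], [-2, -1.75, 0], [-2.2, -1.9, 0], [-2.2, -1.9, 0], [-1.8, -1.55, 0], [-1.3, -1.1, 0], [0, 0, 0], [0, 0, 0]], "turn": [[0, 0, 0], [0, 0, 0], [0, 0, 0], [0, 0, 0], [0, 0, 0], [0, 0, 0], [0, 0, 0], [0, 0, 0], [0, 0, 0], [0, 0, 0]]}}

```text
time_s: 20.88
position: [0.4975, -0.2526, 0.1169]
tool_rot: [[-0.289, 0.957, -0.0], [0.957, 0.289, 0.0], [0.0, 0.0, -1.0]]
ft_force: [0.0, 0.1, -0.8]
grip_width: 0.0542
gripper_force: 32.0
```

```bash
python3 g.py .4979 -.2517 .0195 16.9; python3 - <<'E'
from h import *
im,_=cams.get_image('side');cv2.imwrite('pics/s7.png',cv2.resize(im[200:480,230:480,::-1],None,fx=2.1,fy=2.1))
E
```

```text
t 20.88 p [ 0.4975 -0.2526  0.1169] yaw_y 16.81 w 0.0542 gf 32.0 F [ 0.   0.1 -0.8] q6 -55.9
d cm current axes [0.07 0.06 9.74] | axes at yaw [0.07 0.06 9.74]
```

View pics/s7.png

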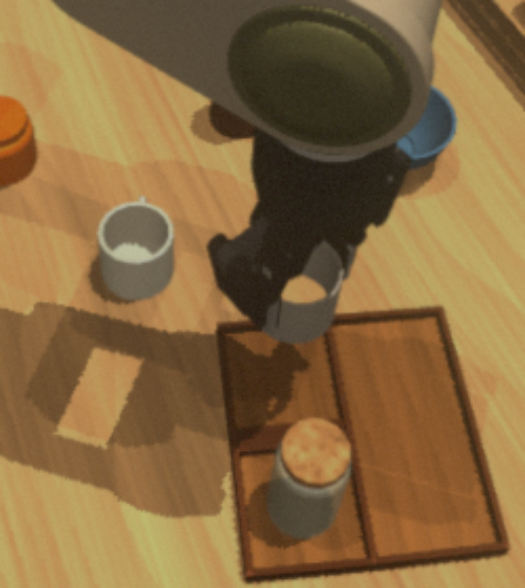

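The cutter is held upright at (305,300), above the far small compartment. I'll lower and release it.

>>> {"op": "move_arm", "data": {"jaw": [5, 5, 5, 5, 5, 5, 5, 5, 7, 7, 7, 7], "dp": [[0.05, 0.05, 1.5], [0, 0, 2.5], [0, 0, 2.5], [0, 0, 1.8], [0, 0, 1], [0, 0, 0.45], [0, 0, 0], [0, 0, 0], [0, 0, 0], [0, 0, 0], [0, 0, 0], [0, 0, 0]], "turn": [[0, 0, 0], [0, 0, 0], [0, 0, 0], [0, 0, 0], [0, 0, 0], [0, 0, 0], [0, 0, 0], [0, 0, 0], [0, 0, 0], [0, 0, 0], [0, 0, 0], [0, 0, 0]]}}

```text
time_s: 21.93
position: [0.4986, -0.2514, 0.0196]
tool_rot: [[-0.291, 0.957, 0.001], [0.957, 0.291, -0.0], [-0.001, 0.0, -1.0]]
ft_force: [-0.3, -0.9, 0.5]
grip_width: 0.0701
gripper_force: 0.0
```

>>> {"op": "move_arm", "data": {"jaw": [7, 7, 7, 7, 7, 7, 7, 7, 7, 7], "dp": [[0, 0, -2], [0, 0, -3.5], [0, 0, -4], [0, 0, -3.5], [0, 0, 0], [0, 0, 0], [0, 0, 0], [0, 0, 0], [0, 0, 0], [0, 0, 0]], "turn": [[0, 0, 0], [0, 0, 0], [0, 0, 0], [0, 0, 0], [0, 0, 0.105], [0, 0, 0.105], [0, 0, 0.105], [0, 0, 0.105], [0, 0, 0.105], [0, 0, 0]]}}

```text
time_s: 22.77
position: [0.4984, -0.2513, 0.1494]
tool_rot: [[0.231, 0.973, 0.0], [0.973, -0.231, -0.0], [-0.0, 0.0, -1.0]]
ft_force: [-0.1, -0.3, 1.1]
grip_width: 0.0702
gripper_force: 0.0
```

```bash
python3 - <<'E'
from d import *
for n in('top','side'):
    im,P=cloud(n);S=np.array([640,480])
    r=cams.outline_of(n,'spatula_mid')
    if not r: print('no');continue
    m=r[0]['mask'];q=P[m];q=q[np.isfinite(q[:,2])]
    h=q[(q[:,2]>.010)&(q[:,2]<.03)][:,:2]  # handle
    c,s,a=cv2.minAreaRect((h*1000).astype(np.float32));mu=h.mean(0);_,_,V=np.linalg.svd(h-mu);d=V[0]*np.sign(V[0][1])
    A=q[:,:2];t=(A-mu)@d;w=(A-mu)@[-d[1],d[0]]
    w_h=((h-mu)@[-d[1],d[0]])
    print(n,r[0]['p'],'handle dir',np.degrees(np.arctan2(d[1],d[0])).round(1),'extent',t.min().round(4),t.max().round(4),'mid',(mu+d*(t.min()+t.max())/2).round(4),'ht',np.percentile(q[:,2],[5,50,95]).round(4),'hw',np.ptp(w_h).round(4),'mean h',mu.round(4))
im,P=cloud('top');q=P[(np.hypot(P[...,0]-.497,P[...,1]+.249)<.045)&(P[...,2]>.03)&(P[...,2]<.07)]
if len(q)>5:print('cutter',cv2.minEnclosingCircle((q[:,:2]*1e3).astype(np.float32)),np.percentile(q[:,2],95))
E
python3 g.py .664 .077 .13 -13.2
```

```text
top 0.59 handle dir 78.7 extent -0.0487 0.0482 mid [ 0.6856 -0.0795] ht [0.0045 0.0222 0.0491] hw 0.0799 mean h [ 0.6856 -0.0793]
no
cutter ((504.1210632324219, -240.51904296875), 25.849515914916992) 0.052739092220095075
t 23.02 p [ 0.4984 -0.2513  0.1492] yaw_y -13.05 w 0.07 gf 0.0 F [-0.4 -0.7 -1.3] q6 -25.9
d cm current axes [35.72  8.72  1.92] | axes at yaw [35.74  8.62  1.92]
```

```bash
cat > sp.py <<'E'
from d import *
for n in('top','side'):
    im,P=cloud(n)
    x,y,z=P[...,0],P[...,1],P[...,2]
    m=(x>.61)&(x<.73)&(y>-.015)&(y<.18)&(np.hypot(x-.681,y+.078)>.06)
    h=P[m&(z>.010)&(z<.025)][:,:2];b=P[m&(z>.003)&(z<.025)&(y<.17)][:,:2]
    for nm,k in(('handle',h),('all',b)):
        mu=np.median(k,0);k=k[np.abs(k-mu).max(1)<.11];mu=k.mean(0);_,_,V=np.linalg.svd(k-mu,full_matrices=False);d=V[0]*np.sign(V[0][1]);t=(k-mu)@d
        print(n,nm,len(k),'dir',np.degrees(np.arctan2(d[1],d[0])).round(1),'mean',mu.round(4),'ends',(mu+d*t.min()).round(4),(mu+d*t.max()).round(4),'len',np.ptp(t).round(4),'w',np.ptp((k-mu)@[-d[1],d[0]]).round(4))
E
python3 sp.py
```

```text
top handle 488 dir 78.0 mean [0.6618 0.0519] ends [ 6.507e-01 -3.000e-04] [0.6821 0.1481] len 0.1517 w 0.0282
top all 1825 dir 80.3 mean [0.67   0.0875] ends [ 0.6519 -0.0191] [0.6852 0.1765] len 0.1984 w 0.1455
  return _methods._mean(a, axis=axis, dtype=dtype,
  ret = um.true_divide(
sp.py:8: RuntimeWarning: Mean of empty slice.
  mu=np.median(k,0);k=k[np.abs(k-mu).max(1)<.11];mu=k.mean(0);_,_,V=np.linalg.svd(k-mu,full_matrices=False);d=V[0]*np.sign(V[0][1]);t=(k-mu)@d
Traceback (most recent call last):
  File "sp.py", line 8, in <module>
    mu=np.median(k,0);k=k[np.abs(k-mu).max(1)<.11];mu=k.mean(0);_,_,V=np.linalg.svd(k-mu,full_matrices=False);d=V[0]*np.sign(V[0][1]);t=(k-mu)@d
                                                                                                                ~^^^
IndexError: index 0 is out of bounds for axis 0 with size 0
```

>>> {"op": "move_arm", "data": {"jaw": [5, 5, 5, 5, 5, 5, 5, 5, 5, 5, 5, 5], "dp": [[2, 0.5, -0.5], [3, 0.7, -0.5], [3.5, 0.85, 0], [3.5, 0.85, 0], [3.5, 0.85, 0], [3.5, 0.85, 0], [3.5, 0.85, 0], [3.5, 0.85, 0], [3.5, 0.85, 0], [3.2, 0.8, 0], [2, 0.45, 0], [1, 0.3, 0]], "turn": [[0, 0, 0], [0, 0, 0], [0, 0, 0], [0, 0, 0], [0, 0, 0], [0, 0, 0], [0, 0, 0], [0, 0, 0], [0, 0, 0], [0, 0, 0], [0, 0, 0], [0, 0, 0]]}}

```text
time_s: 24.12
position: [0.665, 0.0792, 0.1588]
tool_rot: [[0.224, 0.974, -0.0], [0.974, -0.224, 0.0], [0.0, -0.0, -1.0]]
ft_force: [-0.9, 0.2, 0.1]
grip_width: 0.0499
gripper_force: 0.0
```

```bash
python3 g.py .665 .0775 .003 -12.5; python3 - <<'E'
from d import *
im,P=cloud('side');x,y,z=P[...,0],P[...,1],P[...,2]
k=P[(x>.61)&(x<.73)&(y>-.015)&(y<.12)&(z>.010)&(z<.025)][:,:2]
if len(k)>10:
    mu=k.mean(0);_,_,V=np.linalg.svd(k-mu,full_matrices=False);print(len(k),mu,np.degrees(np.arctan2(*(V[0]*np.sign(V[0][1]))[::-1])))
cv2.imwrite('pics/s8.png',cv2.resize(im[130:310,270:470,::-1],None,fx=2.9,fy=2.9))
im,P=cloud('top');q=P[(np.hypot(P[...,0]-.497,P[...,1]+.249)<.045)&(P[...,2]>.03)&(P[...,2]<.07)]
print('cutter',cv2.minEnclosingCircle((q[:,:2]*1e3).astype(np.float32)),np.percentile(q[:,2],95))
h=P[(np.hypot(P[...,0]-.527,P[...,1]+.308)<.14)&(P[...,2]>.009)&(P[...,2]<.02)];print(cv2.minAreaRect((h[:,:2]*1000).astype(np.float32)))
E
```

```text
t 24.12 p [0.665  0.0792 0.1588] yaw_y -12.97 w 0.0499 gf 0.0 F [-0.9  0.2  0.1] q6 9.6
d cm current axes [-0.17  0.04 15.58] | axes at yaw [-0.17  0.04 15.58]
299 [0.65702754 0.0489809 ] 77.25049933074574
cutter ((498.8416442871094, -248.41212463378906), 28.537866592407227) 0.05298007357906443
((527.6311645507812, -309.02398681640625), (190.157470703125, 176.5391082763672), 74.65829467773438)
```

View pics/s8.png

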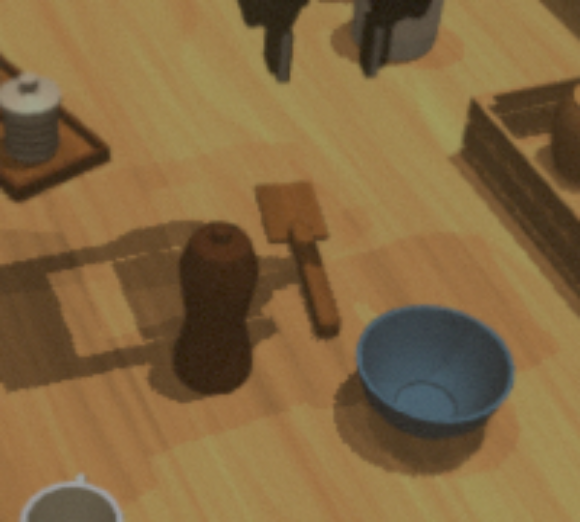

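The spatula lies with its blade at (290,210) and its handle running to (325,325). It is clear of the bowl at (435,370) and the mill at (215,310). Descending.

>>> {"op": "move_arm", "data": {"jaw": [5, 5, 5, 5, 5, 5, 5, 5, 1, 1, 1, 1], "dp": [[-0.25, 0, 2], [0, 0, 3.5], [0, 0, 3.5], [0, 0, 3], [0, 0, 2], [0, 0, 1.2], [0, 0, 0.3], [0, 0, 0], [0, 0, 0], [0, 0, 0], [0, 0, 0], [0, 0, 0]], "turn": [[0, 0, 0], [0, 0, 0], [0, 0, 0], [0, 0, 0], [0, 0, 0], [0, 0, 0], [0, 0, 0], [0, 0, 0], [0, 0, 0], [0, 0, 0], [0, 0, 0], [0, 0, 0]], "force": 40}}

```text
time_s: 25.22
position: [0.6647, 0.0739, 0.0059]
tool_rot: [[0.228, 0.974, 0.003], [0.974, -0.228, -0.0], [0.0, 0.003, -1.0]]
ft_force: [-0.6, -0.5, 4.4]
grip_width: 0.0147
gripper_force: 40.2
```

>>> {"op": "move_arm", "data": {"jaw": [1, 1, 1, 1, 1, 1], "dp": [[0, 0, 0], [0, 0, 0], [0, 0, 0], [0, 0, 0], [0, 0, -1], [0, 0, -2]], "turn": [[0, 0, 0], [0, 0, 0], [0, 0, 0], [0, 0, 0], [0, 0, 0], [0, 0, 0]]}}

```text
time_s: 25.72
position: [0.6627, 0.0741, 0.0331]
tool_rot: [[0.228, 0.974, -0.004], [0.974, -0.228, 0.0], [-0.001, -0.004, -1.0]]
ft_force: [-0.1, -0.3, -0.2]
grip_width: 0.0146
gripper_force: 39.4
```

```bash
python3 g.py .665 .0775 .19 -13 .5656 -.3189 .19 -15.7
```

```text
t 25.72 p [0.6627 0.0741 0.0331] yaw_y -13.16 w 0.0146 gf 39.4 F [-0.1 -0.3 -0.2] q6 9.4
d cm current axes [  0.37   0.08 -15.69] | axes at yaw [  0.38   0.15 -15.69]
d cm current axes [-4.086e+01 -6.500e-01  3.000e-02] | axes at yaw [-40.85   1.16  -0.  ]
```

>>> {"op": "move_arm", "data": {"jaw": [1, 1, 1, 1, 1, 1, 1, 1, 1, 1, 1, 1], "dp": [[0, 0, -2.5], [0, 0, -3.5], [0, 0, -3.5], [0, 0, -3], [-1, 0, -1.2], [-2, 0, 0], [-3, 0, 0], [-3.4, 0, 0], [-3.4, 0, 0], [-3.4, 0, 0], [-3.4, 0, 0], [-3.4, -0.1, 0]], "turn": [[0, 0, 0], [0, 0, 0], [0, 0, 0], [0, 0, 0], [0, 0, 0], [0, 0, 0], [0, 0, 0], [0, 0, 0], [0, 0, 0], [0, 0, 0], [0, 0, 0], [0, 0, 0]]}}

```text
time_s: 26.72
position: [0.6094, -0.1515, 0.1709]
tool_rot: [[0.228, 0.974, -0.001], [0.974, -0.228, 0.0], [0.0, -0.001, -1.0]]
ft_force: [0.3, 0.1, -0.2]
grip_width: 0.0145
gripper_force: 39.4
```

>>> {"op": "move_arm", "data": {"jaw": [1, 1, 1, 1, 1, 1, 1, 1, 1], "dp": [[-3.4, -0.1, 0], [-3.4, -0.1, 0], [-3.4, -0.1, 0], [-3.2, -0.1, 0], [-2.4, 0, 0], [-1.2, 0, 0], [-0.5, 0, 0], [0, 0, 0], [0, 0, 0]], "turn": [[0, 0, 0], [0, 0, 0], [0, 0, 0], [0, 0, 0], [0, 0, 0], [0, 0, 0], [0, 0, 0.02], [0, 0, 0.02], [0, 0, 0]]}}

```text
time_s: 27.47
position: [0.567, -0.318, 0.1711]
tool_rot: [[0.267, 0.964, -0.0], [0.964, -0.267, 0.001], [0.001, -0.0, -1.0]]
ft_force: [0.6, -0.2, 0.1]
grip_width: 0.0145
gripper_force: 39.4
```

```bash
python3 g.py .5646 -.3224 .0115 -15.5; python3 - <<'E'
from h import *
for n in('side','top'):
    im,_=cams.get_image(n);cv2.imwrite(f'pics/{n}9.png',cv2.resize((im[200:480,230:490] if n=='side' else im[130:310,370:570])[:,:,::-1],None,fx=2.1,fy=2.1))
E
```

```text
t 27.47 p [ 0.567  -0.318   0.1711] yaw_y -15.51 w 0.0145 gf 39.4 F [ 0.6 -0.2  0.1] q6 -24.2
d cm current axes [-0.49 -0.11 15.96] | axes at yaw [-0.48 -0.11 15.96]
```

View pics/side9.png

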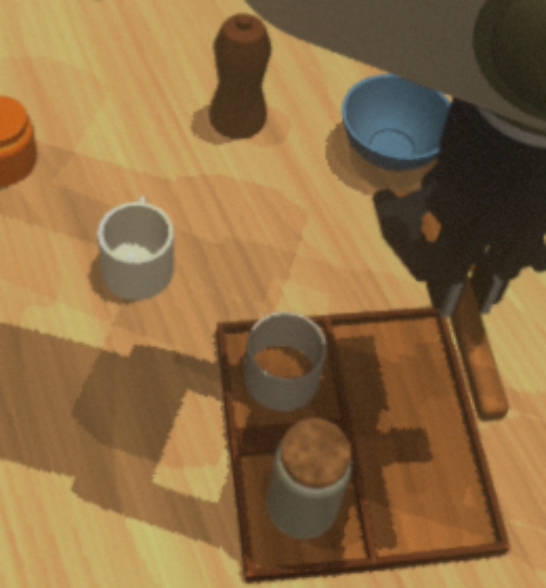

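The cutter and tall jar stand upright in their compartments at (285,360) and (310,475). The spatula is held level above the long compartment. I'll lower it.

>>> {"op": "move_arm", "data": {"jaw": [1, 1, 1, 1, 1, 1, 1, 1, 1], "dp": [[-0.45, -0.1, 2], [0, 0, 3], [0, 0, 3.2], [0, 0, 3], [0, 0, 2.2], [0, 0, 1.4], [0, 0, 0.8], [0, 0, 0.2], [0, 0, 0]], "turn": [[0, 0, 0], [0, 0, 0], [0, 0, 0], [0, 0, 0], [0, 0, 0], [0, 0, 0], [0, 0, 0], [0, 0, 0], [0, 0, 0]]}}

```text
time_s: 28.32
position: [0.565, -0.3228, 0.0135]
tool_rot: [[0.266, 0.964, 0.0], [0.964, -0.266, -0.0], [-0.0, 0.0, -1.0]]
ft_force: [-0.6, -0.3, -1.1]
grip_width: 0.015
gripper_force: 39.4
```

```bash
python3 g.py .5646 -.3224 .0115 -15.5
```

```text
t 28.32 p [ 0.565  -0.3228  0.0135] yaw_y -15.41 w 0.015 gf 39.4 F [-0.6 -0.3 -1.1] q6 -24.7
d cm current axes [ 0.02 -0.05  0.2 ] | axes at yaw [ 0.02 -0.05  0.2 ]
```

>>> {"op": "move_arm", "data": {"jaw": [1, 1, 3.5, 3.5, 3.5, 3.5, 3.5, 3.5, 3.5, 3.5], "dp": [[0, 0, 0.25], [0, 0, 0], [0, 0, 0], [0, 0, 0], [0, 0, 0], [0, 0, -2], [0, 0, -3.5], [0, 0, -3.5], [0, 0, -3.5], [0, 0, -3]], "turn": [[0, 0, 0], [0, 0, 0], [0, 0, 0], [0, 0, 0], [0, 0, 0], [0, 0, 0], [0, 0, 0], [0, 0, 0], [0, 0, 0], [0, 0, 0]]}}

```text
time_s: 29.15
position: [0.5647, -0.3233, 0.1686]
tool_rot: [[0.267, 0.964, 0.002], [0.964, -0.267, -0.001], [-0.001, 0.002, -1.0]]
ft_force: [-0.0, -0.8, 0.6]
grip_width: 0.035
gripper_force: 0.0
```

>>> {"op": "move_arm", "data": {"jaw": [3.5, 3.5, 3.5, 3.5, 3.5, 3.5, 3.5, 3.5, 3.5, 3.5], "dp": [[0, -2, -2], [0, -3, -1], [0, -3, 0], [0, -3, 0], [0, -3, 0], [0, -3, 0], [0, -3, 0], [0, -2, 0], [0, 0, 0], [0, 0, 0]], "turn": [[0, 0, 0], [0, 0, 0], [0, 0, 0], [0, 0, 0], [0, 0, 0], [0, 0, 0], [0, 0, 0], [0, 0, 0], [0, 0, 0], [0, 0, 0]]}}

```text
time_s: 29.98
position: [0.3522, -0.2647, 0.1964]
tool_rot: [[0.268, 0.964, 0.001], [0.964, -0.268, -0.001], [-0.001, 0.001, -1.0]]
ft_force: [0.7, -0.5, 0.9]
grip_width: 0.0352
gripper_force: 0.0
```

```bash
python3 g.py; python3 - <<'E'
from d import *
a=np.radians(-15.5);im,P=cloud('top');x,y,z=P[...,0],P[...,1],P[...,2]
d=np.stack([x-.5276,y+.309],-1);u=d@[np.cos(a),np.sin(a)];v=d@[-np.sin(a),np.cos(a)]
m=(u>.003)&(u<.079)&(np.abs(v)<.085);k=m&(z>.0155)&(z<.04)
print('handle u,v range',u[k].min(),u[k].max(),v[k].min(),v[k].max(),'slope',np.polyfit(v[k],u[k],1),'zmax',z[k].max())
k=m&(z>.0085)&(z<.04);print('all',np.percentile(u[k],[1,99]),np.percentile(v[k],[.5,99.5]))
for nm,s,lo in(('cut',1,.03),('tall',-1,.06)):
    k=(np.hypot(u+.0445,v-s*.049)<.045)&(z>lo)&(z<.11);print(nm,cv2.minEnclosingCircle((np.c_[u[k],v[k]]*1e3).astype(np.float32)),np.percentile(z[k],95))
a=np.radians(16.7);d=np.stack([x-.505,y-.3066],-1);u=d@[np.cos(a),np.sin(a)];v=d@[-np.sin(a),np.cos(a)]
for nm,s in(('squat',1),('inf',-1)):
    k=(np.hypot(u,v-s*.049)<.04)&(z>.045)&(z<.09);print(nm,cv2.minEnclosingCircle((np.c_[u[k],v[k]]*1e3).astype(np.float32)),np.percentile(z[k],95))
cv2.imwrite('pics/top10.png',im[:,:,::-1])
E
```

```text
t 29.98 p [ 0.3522 -0.2647  0.1964] yaw_y -15.53 w 0.0352 gf 0.0 F [ 0.7 -0.5  0.9] q6 -36.9
handle u,v range 0.03121474493948598 0.05393357502393195 -0.0776945154717172 0.05528449955757112 slope [-0.00591957  0.03935817] zmax 0.026907803452604462
all [0.00716041 0.07467698] [-0.08302361  0.0824702 ]
cut ((-43.91389846801758, 50.40505599975586), 28.665889739990234) 0.052738438969240374
tall ((-44.18550109863281, -44.672523498535156), 24.101526260375977) 0.09836126654446117
squat ((0.1387418657541275, 48.54502487182617), 30.01569175720215) 0.06414914467049511
inf ((1.1804031133651733, -51.222225189208984), 24.37160301208496) 0.07184945394966932
```

View pics/top10.png

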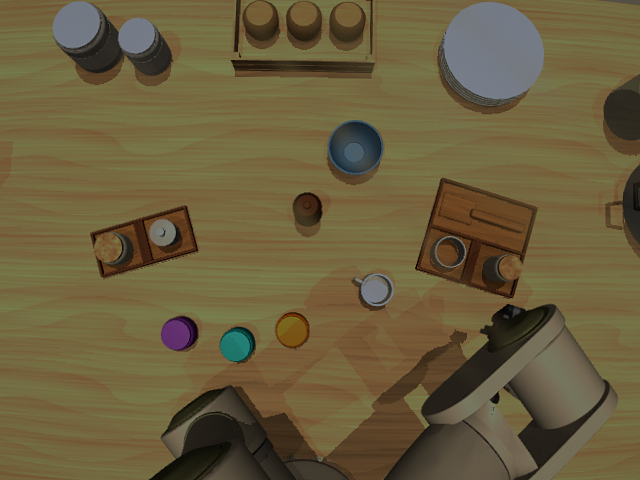

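The picture shows all five items in their compartments: squat jar (112,248), infuser (163,233), cutter (450,251), tall jar (505,268) and spatula along (475,212). The bowl, cup and mill are unmoved. I'll hand the job in.

```bash
python3 -c "
from rig import ticket
print(ticket.close_job())"
```

```text
the job is handed in; nothing more can be done
None
```

I made up both kits and handed the job in at about 30 s; the final depth check put every item within about 5 mm of its place and the bowl, cup and mill looked unmoved, but no verdict was returned.

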